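# Put three mixed-up lids back on their own specimen jars

## Robot

A 7-joint arm with a two-finger parallel gripper is mounted at the origin on the work surface. World frame = base frame: x ahead of the robot, y to its left, z up, the work surface at z = 0. Lengths are in m, angles in rad, forces in N, time in s.
With the tool pointing down it reaches from about 0.4 to 0.85 m from the base axis. Payload 10.4 kg.
Tool frame: the origin (TCP) lies at the very end of the fingers, on their centre line; the grasp point (between the pads) lies 19 mm behind it; z points along the fingers, y is the line along which they close (so a half turn about z gives the same grasp; the last joint's range is limited). The gripper opens to 85 mm and grips with 20 to 120 N. Pads are 22 mm wide; open, the fingers measure 114 mm over their backs; the gripper's body (76 mm by 85 mm) begins 54 mm behind the grasp point. The pads swing forward as they close: fully open they stand 13 mm farther back than shut.
Start: joints at [1.172, 0.332, -0.065, 1.46, 0.022, 1.35, -0.088], TCP at [0.229, -0.581, 0.231] pointing down, gripper open.
Joint ranges: [-2.6, 2.6], [-0.5, 2.12], [-1.47, 1.34], [0.16, 2.42], [-1.27, 4.41], [0.06, 2.06], [-2.6, 2.6]. Speed limits (rad/s): [2.22, 2.22, 2.79, 2.79, 3.14, 3.14, 3.14].

## Interface

Orientations are given as a unit quaternion [x, y, z, w].
In Python, from workcell import manip, optics gives the robot as it stands.
- The arm moves only by the tool jog_arm, never from a script. Its arguments are lists of equal length, an entry for each row: "dr": the turn, a rotation vector about the tool's x, y, z normalised to -1 to 1, where 1 is 4 degrees, a list of three; "translation": the shift along the tool's x, y, z normalised to -1 to 1, where 1 is 0.025 m, a list of three; "jaw": the opening, from 0 (shut) to 1 (fully open). A call has 1 to 10 rows; each row shifts and turns the commanded pose from where the row before left it, along the tool's axes as they then stand; what a row does not reach is not made up. A row lasts 1/10 s, in which the tool goes at most 50 mm and 8.59 degrees, less where a joint would pass 70% of its speed; a pose out of reach is approached as far as the arm can. A call with a number of a shift or a turn outside -1 to 1 is refused whole. A call with a gripper value outside its range is refused whole. The fingers move at their own pace and stop on an object; "squeeze" is the grip in N (left out, the last holds). Time passes only in rows, so rows that do not move let the fingers close. It gives the time, the measured TCP pose, the force, the opening and the grip force at its end, in the units of the state.
- manip.get_obs(): the state, without advancing time (a new reading comes with each control period).
- optics.camera(name): name is "scene" or "top" or "wrist"; returns a dict with "color" (400x640x3 uint8, red, green, blue), "mtx" (3x3 intrinsics, pixels), "k1" (the pictures are not rectified: a ray, as slopes to the right and down, at radius r is drawn at 1 + k1 r^2 times it, then the intrinsics apply), "R" (3x3) and "t" (3): a world point X has camera coordinates R X + t. Camera axes: x right, y down, z forward; pixel columns grow to the right and rows downward; lengths in m; the calibration is good to about 2 mm. A picture is of the moment at which its call begins. There is no depth.
- manip.hand_in(): hands the job in; it is judged then, once.
The state is a dict: "clock": time; "joint_pos": joint angles; "joint_velocities": joint speeds; "tau": joint torques, N m; "position": TCP position; "ee_rot": TCP orientation; "ft_force": force on the tool from outside, world axes, zero at the start; "torque": the same for the moment, N m; "grip_width": opening from 0.0 (shut) to 1.0 (fully open); "grasp_force": force on a finger pad.
Only numpy, scipy, OpenCV 4.12 (cv2) and the standard library are available. Lean on these libraries where they do the work, as an engineer would, in place of code of your own. Each camera call takes 0.05 s, during which the arm holds its last target. There are 200 camera calls.

## Task

The lids of the three glass specimen jars in this collection drawer have been mixed up and lie perched on the wrong jars. Put each lid back on the jar whose shape it fits, fully home with its cover plate flat on the rim; one lid can be put down for the time being on the grey foam mat or another clear spot. Lower the lids rather than drop them, and leave the jars standing where they are and the vial box, the long black box and the loupe undisturbed.

Things in the scene. Friction and masses are not known exactly. Their poses are not given: they have to be found in the camera images.
- round_lid: Black lid: a round 78 mm plug 12 mm deep for its own jar's mouth, a round 110 mm cover plate 6 mm thick to lie on the rim, and on its middle a round aluminium knob, 24 mm across, 24 mm high. About 130 g. Origin: centre of the plug's underside; z up (plate top +18 mm, handle top +42 mm). Starts perched, plug on the rim of the square jar.
- square_lid: Black lid: a 54 x 54 mm plug 12 mm deep for its own jar's mouth, a 92 x 92 mm cover plate 6 mm thick to lie on the rim, and on its middle an aluminium ridge 14 x 40 mm, 24 mm high. About 100 g. Origin: centre of the plug's underside; z up (plate top +18 mm, handle top +42 mm); ridge along x. Starts perched, plug on the rim of the oblong jar.
- oblong_lid: Black lid: a 104 x 30 mm plug 12 mm deep for its own jar's mouth, a 136 x 62 mm cover plate 6 mm thick to lie on the rim, and on its middle an aluminium ridge 14 x 60 mm, 24 mm high. About 120 g. Origin: centre of the plug's underside; z up (plate top +18 mm, handle top +42 mm); x and ridge along its length. Starts perched, plug on the rim of the round jar.
- round_jar: Round clear glass jar with flanged rim, 84 mm high, loose on the drawer floor, holding dry snail shells. Mouth 92 mm, outside of the flange 112 mm, body 102 mm in diameter. About 750 g. Origin: centre of its underside; z up. With its own lid fully home, the lid's origin is 72 mm above the jar's, with 7 mm of play all round. Starts with the oblong lid on it.
- square_jar: Square clear glass jar with flanged rim, 72 mm high, loose on the drawer floor, holding mineral lumps. Mouth 68 x 68 mm, outside of the flange 96 x 96 mm, body 78 x 78 mm. About 550 g. Origin: centre of its underside; z up, x and y parallel to its sides. With its own lid fully home, the lid's origin is 60 mm above the jar's, with 7 mm of play all round. Starts with the round lid on it.
- oblong_jar: Long rectangular clear glass jar with flanged rim, 60 mm high, loose on the drawer floor, holding small bones. Mouth 118 x 44 mm, outside of the flange 138 x 64 mm, body 128 x 54 mm. About 600 g. Origin: centre of its underside; z up, x along its long side. With its own lid fully home, the lid's origin is 48 mm above the jar's, with 7 mm of play all round. Starts with the square lid on it.
- mat: Grey foam mat, 120 x 120 x 5 mm, fixed on the drawer floor: the free spot for putting a lid down (on its plug, handle up). Origin: centre of its underside, on the drawer floor 4 mm above the bench, so its top is 9 mm above it. All lies in a white steel drawer tray, 480 mm (x) by 980 mm (y), whose walls rise 45 mm above the bench.
- vial_box: Bystander: white card box of partitioned cells, 109 x 127 mm, 36 mm high, part filled with small capped vials that stand up to 51 mm; loose. Origin: centre of its underside.
- black_box: Bystander: long black lidded specimen box, 160 x 90 x 62 mm, x along its length, loose, in the far left of the drawer. Origin: centre of its underside.
- loupe: Bystander: small round black eye loupe, 48 mm across and 32 mm high, loose, near the middle of the drawer's far wall. Origin: centre of its underside.
Not all that is in view belongs to the job. Leave any blue look-alike of the square_lid alone.

How it is judged:
By the outcome, as a careful person would: the job done as asked, in the order asked, and still so for the second after the job is handed in, with the robot touching nothing.
It also fails if it takes over 120 s, if anything falls off the work surface, if the arm or the gripper's body presses on something with over 40 N, if the wrist force passes 120 N, or if a joint passes its speed limit or range.

## Working session

There is one attempt and no reset: what is moved stays moved. The work goes in short steps, Python scripts to look and compute and a tool call to move; the robot and the scene stay as the last step left them, time stands still between calls to the robot, and variables do not carry over. Pictures are saved under pics/ and viewed, at most 14 in all, crops included, and the job is handed in when it is done.

Besides the shell and the picture viewer there is one more tool, called after "Request:" by a JSON object that holds its "method" and its "body". jog_arm: Moves the arm, as the interface text tells. Scaled input: -1 to 1 covers 0.025 m each way for a shift and 4 degrees each way for a turn. Its arguments: {"type":"object","properties":{"dr":{"type":"array","items":{"type":"array","items":{"type":"number"}}},"translation":{"type":"array","items":{"type":"array","items":{"type":"number"}}},"jaw":{"type":"array","items":{"type":"number"}},"squeeze":{"type":"number"}},"required":["dr","translation","jaw"]}

```bash
ls; mkdir -p pics; python3 - <<'E'
from workcell import manip, optics
import cv2, numpy as np
for n in("scene","top"):
    c=optics.camera(n); cv2.imwrite(f"pics/{n}0.png",c["color"][:,:,::-1]); print(n,c["mtx"].tolist(),c["k1"],np.round(c["R"],4).tolist(),np.round(c["t"],4).tolist())
o=manip.get_obs(); print(o)
E
```

```text
pics
scene [[382.62712638241186, 0.0, 318.76115523652317], [0.0, 382.62712638241186, 195.83498329763336], [0.0, 0.0, 1.0]] -0.07481679817435631 [[-0.5734, 0.8192, -0.0115], [0.6844, 0.4712, -0.5564], [-0.4504, -0.3269, -0.8308]] [0.2369, -0.313, 1.2416]
top [[504.7707709074009, 0.0, 313.01238537939213], [0.0, 504.7707709074009, 193.84761165386354], [0.0, 0.0, 1.0]] -0.12185914485647918 [[-0.022, -0.9998, -0.0001], [-0.9895, 0.0218, -0.1431], [0.143, -0.003, -0.9897]] [0.0527, 0.4932, 1.4429]
{'clock': 0.1, 'joint_pos': array([ 1.17238043,  0.33279734, -0.06468412,  1.46085764,  0.02164392,
        1.34987762, -0.08848922]), 'joint_velocities': array([-0.00026492, -0.00111305, -0.00016063, -0.00238464,  0.00130981,
        0.00039174,  0.00035507]), 'tau': array([ 3.31671014e-03, -6.26747417e+01,  5.04238252e-02, -3.92427814e+01,
        1.64265849e-02,  6.98512144e-03,  3.17959052e-05]), 'position': array([ 0.22925   , -0.58108592,  0.23060239]), 'ee_rot': array([ 9.82394698e-01,  1.86816143e-01, -1.66592928e-04, -5.99133874e-04]), 'ft_force': array([-0.0523464 ,  0.25149248, -0.58584539]), 'torque': array([-0.06198828,  0.02639133, -0.05697517]), 'grasp_force': 0.0, 'grip_width': 0.9960728580810801}
```

View pics/top0.png

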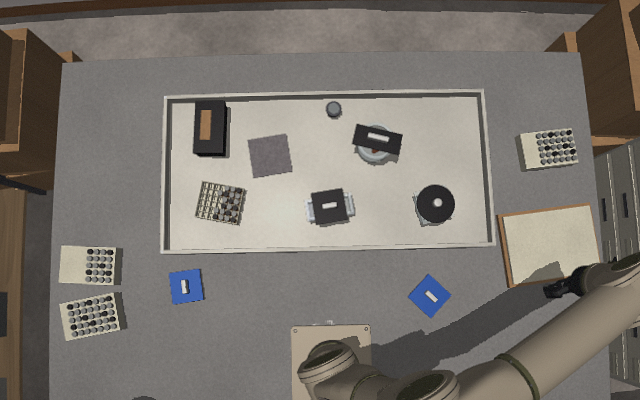

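View pics/scene0.png

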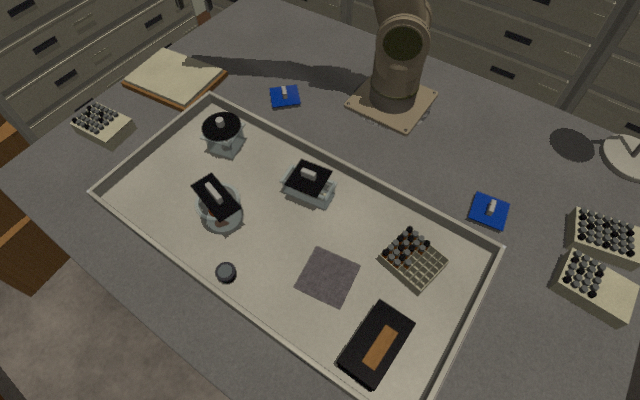

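```bash
cat > h.py <<'E'
from workcell import manip, optics
import cv2, numpy as np
from scipy.spatial.transform import Rotation as Rot
def cam(n): return optics.camera(n)
def proj(c,P):
    return cv2.projectPoints(np.asarray(P,float).reshape(-1,1,3),cv2.Rodrigues(c["R"])[0],c["t"],c["mtx"],np.array([c["k1"],0,0,0.]))[0][:,0]
def ray(c,uv,z):
    p=cv2.undistortPoints(np.array([[uv]],float),c["mtx"],np.array([c["k1"],0,0,0.]))[0,0]
    d=c["R"].T@[p[0],p[1],1]; o=-c["R"].T@c["t"]
    return (o+d*(z-o[2])/d[2])
def ortho(c,x,y,z,half=.1,mm=.5):
    # row down = -x, col right = -y ; centre at (x,y)
    n=int(2*half*1000/mm); r=(np.arange(n)-n/2+.5)*mm/1000
    X=x-r[:,None]+0*r; Y=y-r[None,:]+0*r[:,None]
    m=proj(c,np.stack([X,Y,0*X+z],-1)).reshape(n,n,2).astype(np.float32)
    return cv2.remap(c["color"],m[...,0],m[...,1],cv2.INTER_LINEAR)
E
python3 - <<'E'
from h import *
t=cam("top"); s=cam("scene")
L={"round":((435,204),.094,.118,(220,122)),"square":((330,206),.082,.106,(309,174)),"oblong":((378,140),.106,.130,(214,190))}
rows=[]
for n,(uv,zp,zt,uvs) in L.items():
    p=ray(t,uv,zt); print(n,p.round(4),"scene",ray(s,uvs,zt).round(4)); row=[]
    for c in(t,s):
        im=ortho(c,p[0],p[1],zp,.1,.8); row.append(im)
        g=cv2.cvtColor(im,cv2.COLOR_RGB2GRAY); dark=(g<70).astype(np.uint8)
        dark=cv2.morphologyEx(dark,cv2.MORPH_CLOSE,np.ones((5,5)))
        cs,_=cv2.findContours(dark,cv2.RETR_EXTERNAL,2); k=max(cs,key=cv2.contourArea); (cx,cy),wh,a=cv2.minAreaRect(k)
        print("  plate ctr",np.round([p[0]-(cy-124.5)*.0008,p[1]-(cx-124.5)*.0008],4),np.round(np.array(wh)*.8,1),round(a,1),cv2.contourArea(k)*.64)
    rows.append(np.hstack(row))
print("mat",ray(t,(270,156),.009).round(4),ray(s,(327,277),.009).round(4))
im=np.hstack([np.vstack([r[:,:250],r[:,250:]]) for r in rows]); print(im.shape)
cv2.imwrite("pics/o1.png",im[:,:,::-1])
E
```

```text
round [ 0.4463 -0.2958  0.118 ] scene [ 0.4613 -0.2922  0.118 ]
  plate ctr [ 0.4511 -0.3028] [106.8 107.4] 35.0 8968.32
  plate ctr [ 0.4627 -0.2958] [166.4 199.2] 90.0 13769.6
square [ 0.4489 -0.0044  0.106 ] scene [0.4609 0.0055 0.106 ]
  plate ctr [ 0.451  -0.0026] [90.1 91.2] 81.3 7705.92
  plate ctr [0.4621 0.004 ] [106.1 103.2] 81.3 8753.6
oblong [ 0.6284 -0.1426  0.13  ] scene [ 0.6392 -0.1396  0.13  ]
  plate ctr [ 0.6328 -0.1428] [134.6  71.3] 14.9 7968.96
  plate ctr [ 0.6502 -0.1361] [152.9  77.5] 14.3 9262.4
mat [0.6163 0.169  0.009 ] [0.625 0.172 0.009]
(500, 750, 3)
```

View pics/o1.png

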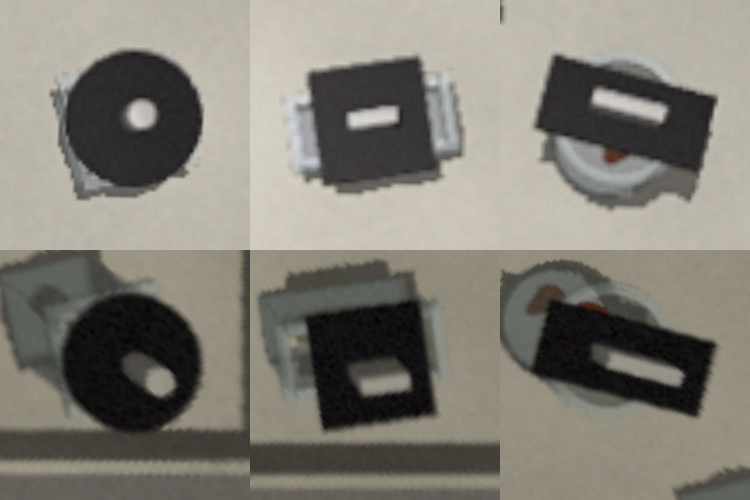

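The crop shows the three black lids: the round one over the square jar at top (435,204), the square one over the oblong jar (330,206) and the oblong one over the round jar (378,140). Both look-alikes are blue, at (187,286) and (430,296). The cameras disagree by about 1 cm in x with my coarse picks, so I'll measure more precisely.

```bash
python3 - <<'E'
from h import *
t=cam("top"); s=cam("scene")
L={"round":((435,204),.094,.118,(.451,-.300)),"square":((330,206),.082,.106,(.451,-.003)),"oblong":((378,140),.106,.130,(.634,-.140))}
mm=.5
def big(m,ctr):
    n,lab,st,cen=cv2.connectedComponentsWithStats(m.astype(np.uint8))
    i=1+np.argmax(st[1:,4]); return (lab==i).astype(np.uint8),cen[i]
for n,(uv,zp,zt,(x,y)) in L.items():
    for nm,c,th in(("top",t,65),("scn",s,42)):
        im=ortho(c,x,y,zp,.08,mm); g=im.max(2); N=len(g)
        d=cv2.morphologyEx((g<th).astype(np.uint8),cv2.MORPH_OPEN,np.ones((9,9))); d,_=big(d,0)
        k=max(cv2.findContours(d,0,2)[0],key=cv2.contourArea); k=cv2.convexHull(k); (cx,cy),wh,a=cv2.minAreaRect(k)
        w=lambda cx,cy:np.round([x-(cy-N/2+.5)*mm/1000,y-(cx-N/2+.5)*mm/1000],4)
        im2=ortho(c,x,y,zt,.08,mm).min(2); inside=ortho(c,x,y,zt,.03,mm).min(2)
        b,cb=big(inside>190,0); ka=max(cv2.findContours(b,0,2)[0],key=cv2.contourArea); r=cv2.minAreaRect(ka); M=len(inside)
        print(n,nm,w(cx,cy),np.round(np.array(wh)*mm,1),round(a,1),"| handle",np.round([x-(r[0][1]-M/2+.5)*mm/1000,y-(r[0][0]-M/2+.5)*mm/1000],4),np.round(np.array(r[1])*mm,1),round(r[2],1), inside.max())
for nm,c,x,y in(("top",t,.617,.169),("scn",s,.62,.17)):
    im=ortho(c,x,y,.009,.09,mm); g=im.max(2); d,_=big((g<135)&(g>50),0); k=max(cv2.findContours(d,0,2)[0],key=cv2.contourArea);(cx,cy),wh,a=cv2.minAreaRect(k); N=len(g)
    print("mat",nm,np.round([x-(cy-N/2+.5)*mm/1000,y-(cx-N/2+.5)*mm/1000],4),np.array(wh)*mm,a)
E
```

```text
round top [ 0.4508 -0.3031] [106.6 107.3] 47.4 | handle [ 0.4496 -0.2989] [14.9  7.7] 74.1 208Traceback (most recent call last):
  File "<stdin>", line 15, in <module>
  File "<stdin>", line 7, in big
    return _wrapfunc(a, 'argmax', axis=axis, out=out, **kwds)
    return bound(*args, **kwds)
ValueError: attempt to get argmax of an empty sequence
```

```bash
cat > m.py <<'E'
from h import *
mm=.5
def big(m):
    n,lab,st,cen=cv2.connectedComponentsWithStats(m.astype(np.uint8))
    return (lab==1+np.argmax(st[1:,4])).astype(np.uint8)
def rect(m,x,y,hull=True):
    k=max(cv2.findContours(big(m),0,2)[0],key=cv2.contourArea); (cx,cy),wh,a=cv2.minAreaRect(cv2.convexHull(k)); N=len(m)
    return np.round([x-(cy-N/2+.5)*mm/1000,y-(cx-N/2+.5)*mm/1000],4).tolist(),np.round(np.array(wh)*mm,1).tolist(),round(a,1)
E
python3 - <<'E'
from m import *
t=cam("top"); s=cam("scene")
L={"round":(.094,.118,(.451,-.300)),"square":(.082,.106,(.451,-.003)),"oblong":(.106,.130,(.634,-.140))}
for n,(zp,zt,(x,y)) in L.items():
    for nm,c,th in(("top",t,65),("scn",s,42)):
        g=ortho(c,x,y,zp,.08,mm).max(2)
        d=cv2.morphologyEx((g<th).astype(np.uint8),cv2.MORPH_OPEN,np.ones((9,9)))
        i=ortho(c,x,y,zt,.035,mm).min(2); m=np.percentile(i,99)
        print(n,nm,rect(d,x,y),"| handle",rect(i>.8*m,x,y),m)
for nm,c,x,y in(("top",t,.617,.169),("scn",s,.62,.17)):
    g=ortho(c,x,y,.009,.09,mm).max(2); print("mat",nm,rect((g<135)&(g>50),x,y))
E
```

```text
round top ([0.4508, -0.3031], [106.6, 107.3], 47.5) | handle ([0.4518, -0.3027], [19.0, 19.0], 90.0) 196.0
round scn ([0.4564, -0.301], [108.6, 104.9], 40.6) | handle ([0.4552, -0.3025], [20.0, 20.5], 90.0) 138.0
square top ([0.4512, -0.0028], [89.3, 89.5], 81.6) | handle ([0.4521, -0.0018], [10.8, 36.8], 81.4) 205.0
square scn ([0.4573, -0.0006], [91.4, 91.3], 81.8) | handle ([0.4225, -0.003], [12.5, 69.5], 90.0) 138.0
oblong top ([0.6369, -0.1438], [134.5, 62.2], 15.3) | handle ([0.6382, -0.1429], [57.5, 10.8], 14.7) 198.0
oblong scn ([0.6428, -0.1411], [136.4, 61.7], 14.4) | handle ([0.6075, -0.14], [16.5, 69.5], 90.0) 137.0
mat top ([0.6181, 0.1701], [120.6, 121.0], 81.6)
mat scn ([0.6225, 0.1704], [124.7, 124.0], 81.4)
```

```bash
cat > plan.py <<'E'
import sys
from h import *
# usage: plan.py x y z yawdeg(tool x dir) [rows]
def plan(x,y,z,yaw=None,n=None):
    o=manip.get_obs(); R=Rot.from_quat(o["ee_rot"]); ax=R.as_matrix()[:,0]; y0=np.degrees(np.arctan2(ax[1],ax[0]))
    yaw=y0 if yaw is None else yaw
    Rt=Rot.from_euler("z",yaw,degrees=True)*Rot.from_euler("x",180,degrees=True)
    rv=np.degrees((R.inv()*Rt).as_rotvec()); d=np.array([x,y,z])-o["position"]
    dt=R.inv().apply(d)
    def rows(k):
        step=Rot.from_rotvec(np.radians(rv)/k); w=[(R*step**(i+1)).inv().apply(d/k)/.025 for i in range(k)]
        return np.array(w)
    k=n or max(1,int(np.ceil(np.abs(rv).max()/4)),int(np.ceil(np.linalg.norm(d)/.024)))
    print("pos",o["position"].round(4),"yaw",y0.round(2),"F",o["ft_force"].round(1),"clk",o["clock"],"rows",k)
    print("dr",(rv/k/4).round(3).tolist()); W=rows(k).round(2)
    print("trans",W.tolist() if abs(rv).max()>1 else W[0].tolist())
a=[float(v) for v in sys.argv[1:]]
plan(a[0],a[1],a[2],a[3] if len(a)>3 else None,int(a[4]) if len(a)>4 else None)
E
python3 plan.py .453 -.302 .23
```

```text
pos [ 0.2294 -0.5813  0.2312] yaw 21.53 F [ 0.6 -0.2 -0.2] clk 0.4 rows 15
dr [-0.0, -0.0, 0.0]
trans [0.83, -0.47, 0.0]
```

Request:
{"method": "jog_arm", "body": {"dr": [[0,0,0],[0,0,0],[0,0,0],[0,0,0],[0,0,0],[0,0,0],[0,0,0],[0,0,0],[0,0,0],[0,0,0]], "translation": [[0.83,-0.47,0],[0.83,-0.47,0],[0.83,-0.47,0],[0.83,-0.47,0],[0.83,-0.47,0],[0.83,-0.47,0],[0.83,-0.47,0],[0.83,-0.47,0],[0.83,-0.47,0],[0.83,-0.47,0]], "jaw": [1,1,1,1,1,1,1,1,1,1], "squeeze": 40}}

```text
clock: 1.4
position: [0.3798, -0.3951, 0.2314]
ee_rot: [0.982, 0.187, 0.0, 0.0]
ft_force: [-0.3, -0.6, 0.4]
grip_width: 1.002
grasp_force: 0.0
```

Request:
{"method": "jog_arm", "body": {"dr": [[0,0,0],[0,0,0],[0,0,0],[0,0,0],[0,0,0],[0,0,0],[0,0,0]], "translation": [[0.83,-0.47,0],[0.83,-0.47,0],[0.83,-0.47,0],[0.83,-0.47,0],[0.83,-0.47,0],[0,0,0],[0,0,0]], "jaw": [1,1,1,1,1,1,1]}}

```text
clock: 2.1
position: [0.4543, -0.3031, 0.2313]
ee_rot: [0.982, 0.187, -0.0, 0.0]
ft_force: [0.1, -1.1, 0.9]
grip_width: 1.001
grasp_force: 0.0
```

```bash
python3 - <<'E'
from m import *
c=cam("wrist"); print(manip.get_obs()["position"],(-c["R"].T@c["t"]).round(3),c["R"][2].round(2))
cv2.imwrite("pics/w1.png",c["color"][:,:,::-1])
E
```

```text
[ 0.45379578 -0.3038667   0.23132613] [ 0.532 -0.272  0.374] [-0.31 -0.12 -0.94]
```

View pics/w1.png

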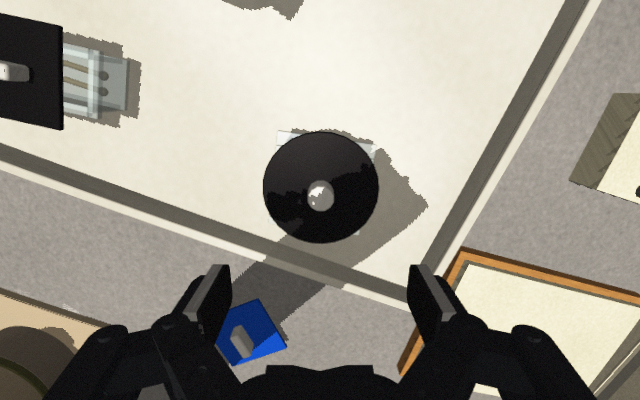

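The wrist view shows the black round lid with its plate centre at about (320,188) and its knob at (320,195). The blue look-alike is at (250,332).

```bash
python3 - <<'E'
from m import *
c=cam("wrist")
x,y=.454,-.303
g=ortho(c,x,y,.094,.07,mm).max(2)
print("plate",rect(cv2.morphologyEx((g<75).astype(np.uint8),cv2.MORPH_OPEN,np.ones((9,9))),x,y))
i=ortho(c,x,y,.118,.025,mm).min(2); print("knob",rect(i>90,x,y),ray(c,(320,195),.118).round(4))
E
python3 plan.py .456 -.302 .098
```

```text
plate ([0.4525, -0.3047], [108.7, 108.1], 22.9)
knob ([0.454, -0.3028], [25.5, 22.0], 35.0) [ 0.4549 -0.3037  0.118 ]
pos [ 0.4536 -0.3042  0.2313] yaw 21.45 F [-0.  -0.4 -0.2] clk 2.2 rows 6
dr [0.001, 0.001, 0.0]
trans [0.02, -0.01, 0.89]
```

Request:
{"method": "jog_arm", "body": {"dr": [[0,0,0],[0,0,0],[0,0,0],[0,0,0],[0,0,0],[0,0,0],[0,0,0],[0,0,0],[0,0,0]], "translation": [[0,0,0.9],[0,0,0.9],[0,0,0.9],[0,0,0.9],[0,0,0.6],[0,0,0.4],[0,0,0.4],[0,0,0.3],[0,0,0]], "jaw": [0.7,0.7,0.7,0.7,0.7,0.7,0.7,0.7,0.7]}}

```text
clock: 3.1
position: [0.4539, -0.3031, 0.0981]
ee_rot: [0.982, 0.187, -0.0, -0.0]
ft_force: [0.2, 0.1, 1.3]
grip_width: 0.698
grasp_force: 0.0
```

Request:
{"method": "jog_arm", "body": {"dr": [[0,0,0],[0,0,0],[0,0,0],[0,0,0],[0,0,0],[0,0,0],[0,0,0],[0,0,0],[0,0,0],[0,0,0]], "translation": [[0,0,0],[0,0,0],[0,0,0],[0,0,0],[0,0,0],[0,0,0],[0,0,0],[0,0,0],[0,0,0],[0,0,0]], "jaw": [0.5,0.4,0.3,0.2,0.1,0.1,0.1,0.1,0.1,0.1]}}

```text
clock: 4.1
position: [0.4547, -0.3035, 0.0996]
ee_rot: [0.982, 0.187, 0.0, 0.001]
ft_force: [-1.0, 0.2, 6.7]
grip_width: 0.258
grasp_force: 39.2
```

Request:
{"method": "jog_arm", "body": {"dr": [[0,0,0],[0,0,0],[0,0,0],[0,0,0],[0,0,0],[0,0,0],[0,0,0]], "translation": [[0,0,-0.2],[0,0,-0.4],[0,0,-0.8],[0,0,-1],[0,0,-1],[0,0,-0.8],[0,0,0]], "jaw": [0.1,0.1,0.1,0.1,0.1,0.1,0.1]}}

```text
clock: 4.8
position: [0.4555, -0.3038, 0.2072]
ee_rot: [0.982, 0.187, 0.002, 0.002]
ft_force: [0.5, 0.2, -1.8]
grip_width: 0.26
grasp_force: 39.3
```

```bash
python3 plan.py .620 .170 .205
python3 - <<'E'
from m import *
c=cam("wrist"); cv2.imwrite("pics/w2.png",c["color"][:,:,::-1])
E
```

```text
pos [ 0.4555 -0.3038  0.2072] yaw 21.53 F [ 0.5  0.2 -1.8] clk 4.8 rows 21
dr [0.003, -0.002, -0.0]
trans [0.62, -0.72, 0.0]
```

View pics/w2.png

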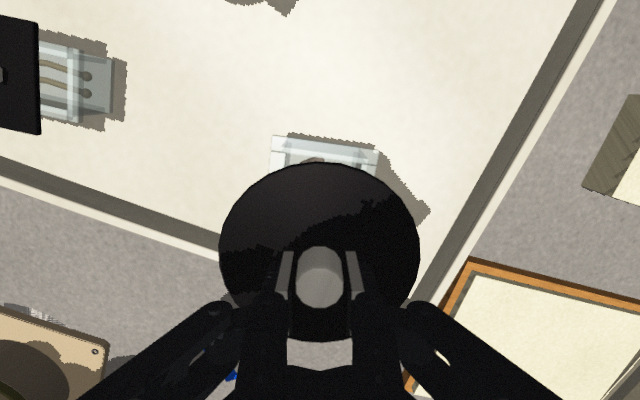

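The lid is held level, with the knob between the pads at (320,275). Moving it to the mat.

Request:
{"method": "jog_arm", "body": {"dr": [[0,0,0],[0,0,0],[0,0,0],[0,0,0],[0,0,0],[0,0,0],[0,0,0],[0,0,0],[0,0,0],[0,0,0]], "translation": [[0.62,-0.72,0],[0.62,-0.72,0],[0.62,-0.72,0],[0.62,-0.72,0],[0.62,-0.72,0],[0.62,-0.72,0],[0.62,-0.72,0],[0.62,-0.72,0],[0.62,-0.72,0],[0.62,-0.72,0]], "jaw": [0.1,0.1,0.1,0.1,0.1,0.1,0.1,0.1,0.1,0.1]}}

```text
clock: 5.85
position: [0.5319, -0.0779, 0.2025]
ee_rot: [0.982, 0.187, -0.001, -0.0]
ft_force: [0.4, 0.1, -1.1]
grip_width: 0.264
grasp_force: 39.4
```

Request:
{"method": "jog_arm", "body": {"dr": [[0,0,0],[0,0,0],[0,0,0],[0,0,0],[0,0,0],[0,0,0],[0,0,0],[0,0,0],[0,0,0],[0,0,0]], "translation": [[0.62,-0.72,0],[0.62,-0.72,0],[0.62,-0.72,0],[0.62,-0.72,0],[0.62,-0.72,0],[0.62,-0.72,0],[0.62,-0.72,0],[0.62,-0.72,0],[0.62,-0.72,0],[0.62,-0.72,0]], "jaw": [0.1,0.1,0.1,0.1,0.1,0.1,0.1,0.1,0.1,0.1]}}

```text
clock: 6.85
position: [0.6101, 0.1462, 0.2022]
ee_rot: [0.982, 0.187, -0.001, 0.0]
ft_force: [-0.5, -0.9, -0.9]
grip_width: 0.265
grasp_force: 39.4
```

```bash
python3 plan.py .620 .170 .040
python3 - <<'E'
from m import *
t=cam("top"); cv2.imwrite("pics/t2.png",cv2.resize(t["color"][80:260,150:510,::-1],None,fx=2.2,fy=2.2))
# square jar now bare: ortho at rim
im=ortho(t,.453,-.303,.076,.075,.5); cv2.imwrite("pics/sq.png",cv2.resize(np.hstack([im,ortho(cam("scene"),.453,-.303,.076,.075,.5)])[:,:,::-1],None,fx=1.3,fy=1.3))
E
```

```text
pos [0.6101 0.1462 0.2022] yaw 21.54 F [-0.5 -0.9 -0.9] clk 6.85 rows 7
dr [-0.001, 0.004, -0.0]
trans [0.1, -0.11, 0.93]
```

View pics/sq.png

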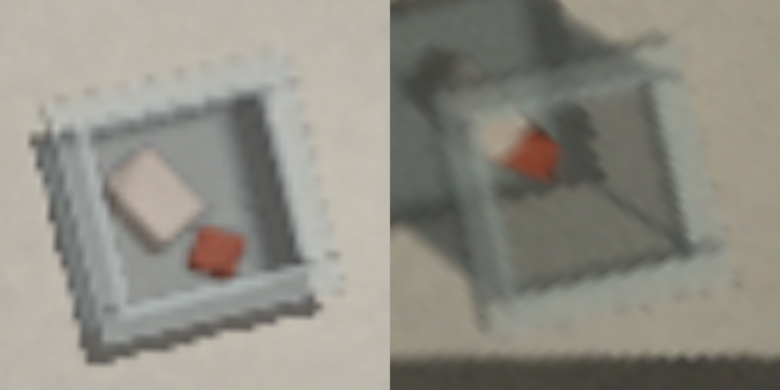

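Request:
{"method": "jog_arm", "body": {"dr": [[0,0,0],[0,0,0],[0,0,0],[0,0,0],[0,0,0],[0,0,0],[0,0,0],[0,0,0],[0,0,0],[0,0,0]], "translation": [[0.35,-0.38,0],[0.35,-0.38,0],[0,0,0.9],[0,0,0.9],[0,0,0.9],[0,0,0.9],[0,0,0.9],[0,0,0.9],[0,0,0.9],[0,0,0]], "jaw": [0.1,0.1,0.1,0.1,0.1,0.1,0.1,0.1,0.1,0.1]}}

```text
clock: 7.95
position: [0.6179, 0.1689, 0.0429]
ee_rot: [0.982, 0.187, -0.003, 0.0]
ft_force: [-0.2, -0.8, -1.9]
grip_width: 0.262
grasp_force: 39.4
```

Request:
{"method": "jog_arm", "body": {"dr": [[0,0,0],[0,0,0],[0,0,0],[0,0,0]], "translation": [[0,0,0.06],[0,0,0.06],[0,0,0.06],[0,0,0]], "jaw": [0.1,0.1,0.1,0.1]}}

```text
clock: 8.35
position: [0.6201, 0.1696, 0.0425]
ee_rot: [0.982, 0.187, 0.0, 0.0]
ft_force: [-0.1, 0.8, -1.1]
grip_width: 0.259
grasp_force: 39.4
```

Request:
{"method": "jog_arm", "body": {"dr": [[0,0,0],[0,0,0],[0,0,0],[0,0,0],[0,0,0]], "translation": [[0,0,0.1],[0,0,0.1],[0,0,0.06],[0,0,0],[0,0,0]], "jaw": [0.1,0.1,0.1,0.1,0.1]}}

```text
clock: 8.85
position: [0.6198, 0.1695, 0.0353]
ee_rot: [0.982, 0.187, -0.0, 0.0]
ft_force: [-0.2, 1.2, -2.1]
grip_width: 0.263
grasp_force: 39.4
```

Request:
{"method": "jog_arm", "body": {"dr": [[0,0,0],[0,0,0],[0,0,0]], "translation": [[0,0,0.06],[0,0,0],[0,0,0]], "jaw": [0.1,0.1,0.1]}}

```text
clock: 9.15
position: [0.6198, 0.1695, 0.0338]
ee_rot: [0.982, 0.187, -0.0, 0.0]
ft_force: [-0.5, -0.1, -1.2]
grip_width: 0.266
grasp_force: 39.4
```

Request:
{"method": "jog_arm", "body": {"dr": [[0,0,0],[0,0,0],[0,0,0]], "translation": [[0,0,0.06],[0,0,0.04],[0,0,0]], "jaw": [0.1,0.1,0.1]}}

```text
clock: 9.45
position: [0.62, 0.1696, 0.0326]
ee_rot: [0.982, 0.187, 0.0, 0.0]
ft_force: [-4.8, -1.6, 10.2]
grip_width: 0.263
grasp_force: 40.6
```

Request:
{"method": "jog_arm", "body": {"dr": [[0,0,0],[0,0,0],[0,0,0],[0,0,0],[0,0,0],[0,0,0],[0,0,0],[0,0,0],[0,0,0],[0,0,0]], "translation": [[0,0,0],[0,0,0],[0,0,0],[0,0,-0.3],[0,0,-1],[0,0,-1],[0,0,-1],[0,0,-1],[0,0,-1],[0,0,-1]], "jaw": [0.4,0.6,0.7,0.7,0.8,0.9,1,1,1,1]}}

```text
clock: 10.45
position: [0.6197, 0.1696, 0.1904]
ee_rot: [0.982, 0.187, 0.0, -0.0]
ft_force: [0.7, 0.1, 0.6]
grip_width: 0.999
grasp_force: 0.0
```

```bash
python3 plan.py .4535 -.003 .225 98.6
```

```text
pos [0.6197 0.1696 0.1904] yaw 21.54 F [0.7 0.1 0.6] clk 10.45 rows 20
dr [0.0, -0.0, -0.963]
trans [[-0.45, 0.17, -0.07], [-0.46, 0.14, -0.07], [-0.47, 0.11, -0.07], [-0.47, 0.08, -0.07], [-0.48, 0.04, -0.07], [-0.48, 0.01, -0.07], [-0.48, -0.02, -0.07], [-0.48, -0.05, -0.07], [-0.47, -0.08, -0.07], [-0.47, -0.12, -0.07], [-0.46, -0.15, -0.07], [-0.45, -0.18, -0.07], [-0.43, -0.21, -0.07], [-0.42, -0.24, -0.07], [-0.4, -0.26, -0.07], [-0.38, -0.29, -0.07], [-0.36, -0.31, -0.07], [-0.34, -0.34, -0.07], [-0.32, -0.36, -0.07], [-0.29, -0.38, -0.07]]
```

Request:
{"method": "jog_arm", "body": {"dr": [[0,0,-0.963],[0,0,-0.963],[0,0,-0.963],[0,0,-0.963],[0,0,-0.963],[0,0,-0.963],[0,0,-0.963],[0,0,-0.963],[0,0,-0.963],[0,0,-0.963]], "translation": [[-0.45,0.17,-0.07],[-0.46,0.14,-0.07],[-0.47,0.11,-0.07],[-0.47,0.08,-0.07],[-0.48,0.04,-0.07],[-0.48,0.01,-0.07],[-0.48,-0.02,-0.07],[-0.48,-0.05,-0.07],[-0.47,-0.08,-0.07],[-0.47,-0.12,-0.07]], "jaw": [1,1,1,1,1,1,1,1,1,1]}}

```text
clock: 11.45
position: [0.5305, 0.0885, 0.2069]
ee_rot: [0.865, 0.502, 0.0, 0.0]
ft_force: [-0.4, -0.4, 1.0]
grip_width: 0.998
grasp_force: 0.0
```

Request:
{"method": "jog_arm", "body": {"dr": [[0,0,-0.963],[0,0,-0.963],[0,0,-0.963],[0,0,-0.963],[0,0,-0.963],[0,0,-0.963],[0,0,-0.963],[0,0,-0.963],[0,0,-0.963],[0,0,-0.963]], "translation": [[-0.46,-0.15,-0.07],[-0.45,-0.18,-0.07],[-0.43,-0.21,-0.07],[-0.42,-0.24,-0.07],[-0.4,-0.26,-0.07],[-0.38,-0.29,-0.07],[-0.36,-0.31,-0.07],[-0.34,-0.34,-0.07],[-0.32,-0.36,-0.07],[-0.29,-0.38,-0.07]], "jaw": [1,1,1,1,1,1,1,1,1,1]}}

```text
clock: 12.45
position: [0.4414, 0.0081, 0.2244]
ee_rot: [0.651, 0.759, 0.0, 0.0]
ft_force: [0.5, 0.5, -0.3]
grip_width: 0.998
grasp_force: 0.0
```

Request:
{"method": "jog_arm", "body": {"dr": [[0,0,0],[0,0,0],[0,0,0]], "translation": [[0,0,0],[0,0,0],[0,0,0]], "jaw": [1,1,1]}}

```text
clock: 12.75
position: [0.4421, 0.0088, 0.2239]
ee_rot: [0.653, 0.758, 0.0, 0.0]
ft_force: [-0.3, -0.6, -0.6]
grip_width: 0.996
grasp_force: 0.0
```

```bash
python3 - <<'E'
from m import *
c=cam("wrist"); t=cam("top")
x,y=.4535,-.003
g=ortho(c,x,y,.082,.06,mm); i=ortho(c,x,y,.106,.035,mm)
print("plate",rect(cv2.morphologyEx((g.max(2)<75).astype(np.uint8),cv2.MORPH_OPEN,np.ones((9,9))),x,y),"handle",rect(i.min(2)>120,x,y))
j=ortho(c,.453,-.303,.076,.06,mm)
g=ortho(t,.62,.17,.033,.08,mm).max(2); print("round lid on mat",rect(g<65,.62,.17))
cv2.imwrite("pics/w3.png",np.hstack([cv2.resize(g,(240,240))[...,None].repeat(3,2) if 0 else ortho(c,x,y,.082,.06,mm),cv2.resize(i,(240,240)),ortho(t,.62,.17,.033,.06,mm)])[:,:,::-1])
E
python3 plan.py .4535 -.003 .087 98.6
```

```text
plate ([0.4523, -0.0025], [91.1, 92.4], 81.7) handle ([0.451, 0.0096], [13.4, 16.4], 81.9)
round lid on mat ([0.6131, 0.1688], [110.4, 107.2], 52.6)
pos [0.442  0.0087 0.2237] yaw 98.56 F [0.6 0.8 0.3] clk 12.85 rows 6
dr [-0.0, -0.001, -0.002]
trans [-0.09, 0.06, 0.91]
```

View pics/w3.png

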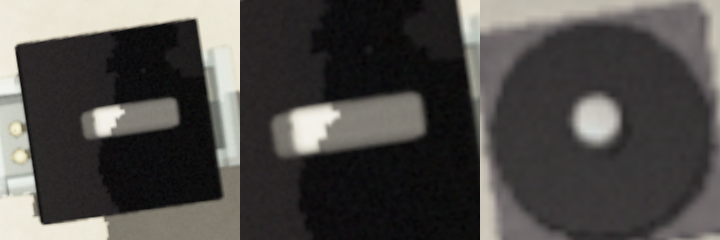

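The square lid's plate is centred at about (.4523,-.0025), with the ridge at crop pixel (131,118). The round lid lies flat on the mat. The combined turn-and-shift fell short because shifts use the axes before the turn, so I'll fix the planner.

```bash
sed -i 's/step\*\*(i+1)/step**i/' plan.py; python3 plan.py .4525 -.0015 .224 98.6 1;
```

```text
pos [0.442  0.0087 0.2237] yaw 98.56 F [0.6 0.8 0.3] clk 12.85 rows 1
dr [-0.0, -0.004, -0.009]
trans [-0.47, 0.35, -0.01]
```

Request:
{"method": "jog_arm", "body": {"dr": [[0,0,0],[0,0,0],[0,0,0],[0,0,0],[0,0,0],[0,0,0],[0,0,0],[0,0,0],[0,0,0],[0,0,0]], "translation": [[-0.47,0.35,0],[0,0,0.9],[0,0,0.9],[0,0,0.9],[0,0,0.9],[0,0,0.8],[0,0,0.4],[0,0,0.4],[0,0,0.25],[0,0,0]], "jaw": [0.6,0.6,0.6,0.6,0.6,0.6,0.6,0.6,0.6,0.6]}}

```text
clock: 13.85
position: [0.4522, -0.0022, 0.0872]
ee_rot: [0.652, 0.758, -0.0, -0.0]
ft_force: [0.3, -0.4, -0.2]
grip_width: 0.599
grasp_force: 0.0
```

Request:
{"method": "jog_arm", "body": {"dr": [[0,0,0],[0,0,0],[0,0,0],[0,0,0],[0,0,0],[0,0,0],[0,0,0],[0,0,0],[0,0,0]], "translation": [[0,0,0],[0,0,0],[0,0,0],[0,0,0],[0,0,0],[0,0,0],[0,0,0],[0,0,0],[0,0,0]], "jaw": [0.4,0.3,0.2,0.1,0.05,0.05,0.05,0.05,0.05]}}

```text
clock: 14.75
position: [0.4528, -0.0022, 0.0881]
ee_rot: [0.652, 0.758, 0.0, 0.001]
ft_force: [0.0, 0.0, 5.6]
grip_width: 0.157
grasp_force: 40.5
```

Request:
{"method": "jog_arm", "body": {"dr": [[0,0,0],[0,0,0],[0,0,0],[0,0,0],[0,0,0],[0,0,0],[0,0,0]], "translation": [[0,0,-0.2],[0,0,-0.5],[0,0,-1],[0,0,-1],[0,0,-1],[0,0,-1],[0,0,0]], "jaw": [0.05,0.05,0.05,0.05,0.05,0.05,0.05]}}

```text
clock: 15.45
position: [0.4538, -0.0019, 0.2089]
ee_rot: [0.652, 0.758, 0.001, 0.002]
ft_force: [1.5, 0.6, -1.2]
grip_width: 0.154
grasp_force: 39.7
```

```bash
python3 plan.py .453 -.41 .205 103 18
python3 - <<'E'
from m import *
t=cam("top")
im=ortho(t,.453,-.003,.064,.09,.5);cv2.imwrite("pics/ob.png",cv2.resize(np.hstack([im,ortho(cam("scene"),.453,-.003,.064,.09,.5)])[:,:,::-1],None,fx=1.1,fy=1.1))
E
```

```text
pos [ 0.4538 -0.0019  0.2089] yaw 98.58 F [ 1.5  0.6 -1.2] clk 15.45 rows 18
dr [0.004, 0.002, -0.061]
trans [[-0.9, -0.14, 0.01], [-0.9, -0.14, 0.01], [-0.9, -0.14, 0.01], [-0.89, -0.15, 0.01], [-0.89, -0.15, 0.01], [-0.89, -0.16, 0.01], [-0.89, -0.16, 0.01], [-0.89, -0.16, 0.01], [-0.89, -0.17, 0.01], [-0.89, -0.17, 0.01], [-0.89, -0.18, 0.01], [-0.89, -0.18, 0.01], [-0.89, -0.18, 0.01], [-0.89, -0.19, 0.01], [-0.89, -0.19, 0.01], [-0.89, -0.19, 0.01], [-0.88, -0.2, 0.01], [-0.88, -0.2, 0.01]]
```

Request:
{"method": "jog_arm", "body": {"dr": [[0,0,-0.06],[0,0,-0.06],[0,0,-0.06],[0,0,-0.06],[0,0,-0.06],[0,0,-0.06],[0,0,-0.06],[0,0,-0.06],[0,0,-0.06],[0,0,-0.06]], "translation": [[-0.9,-0.14,0],[-0.9,-0.14,0],[-0.9,-0.14,0],[-0.89,-0.15,0],[-0.89,-0.15,0],[-0.89,-0.16,0],[-0.89,-0.16,0],[-0.89,-0.16,0],[-0.89,-0.17,0],[-0.89,-0.17,0]], "jaw": [0.05,0.05,0.05,0.05,0.05,0.05,0.05,0.05,0.05,0.05]}}

```text
clock: 16.55
position: [0.4509, -0.2292, 0.2039]
ee_rot: [0.636, 0.772, -0.0, -0.001]
ft_force: [-0.5, -0.2, -0.4]
grip_width: 0.153
grasp_force: 39.6
```

Request:
{"method": "jog_arm", "body": {"dr": [[0,0,-0.06],[0,0,-0.06],[0,0,-0.06],[0,0,-0.06],[0,0,-0.06],[0,0,-0.06],[0,0,-0.06],[0,0,-0.06],[0,0,0],[0,0,0]], "translation": [[-0.89,-0.18,0],[-0.89,-0.18,0],[-0.89,-0.18,0],[-0.89,-0.19,0],[-0.89,-0.19,0],[-0.89,-0.19,0],[-0.88,-0.2,0],[-0.88,-0.2,0],[0,0,0],[0,0,0]], "jaw": [0.05,0.05,0.05,0.05,0.05,0.05,0.05,0.05,0.05,0.05]}}

```text
clock: 17.55
position: [0.4505, -0.4097, 0.2037]
ee_rot: [0.623, 0.782, 0.0, -0.001]
ft_force: [-0.6, 0.8, -0.6]
grip_width: 0.154
grasp_force: 39.6
```

```bash
python3 - <<'E'
from m import *
c=cam("wrist")
im=ortho(c,.453,-.303,.076,.07,.25)
cv2.imwrite("pics/w4.png",im[:,:,::-1]); print(manip.get_obs()["position"])
E
```

```text
[ 0.45100064 -0.40909742  0.2040845 ]
```

View pics/w4.png

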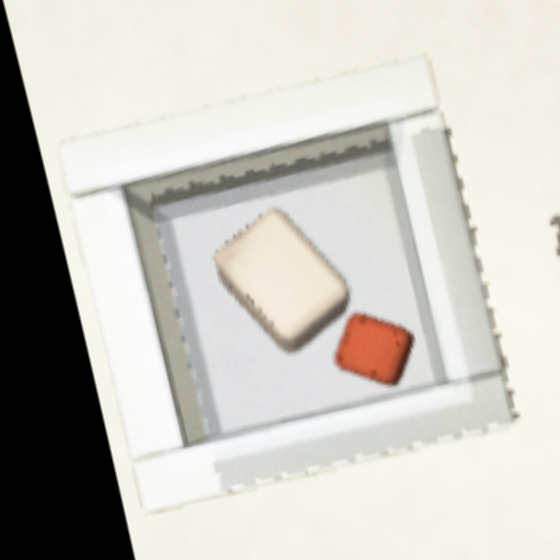

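Flange corners are at (60,143), (430,57), (515,420) and (147,512), which gives 95 mm sides as expected. The jar is at (.452,-.305), turned 13.5°.

```bash
python3 plan.py .4525 -.305 .204 103.5 5
```

```text
pos [ 0.451  -0.4091  0.2041] yaw 102.93 F [ 0.4  0.1 -0. ] clk 17.6 rows 5
dr [-0.002, -0.005, -0.029]
trans [0.81, 0.2, 0.0]
```

Request:
{"method": "jog_arm", "body": {"dr": [[0,0,-0.03],[0,0,-0.03],[0,0,-0.03],[0,0,-0.03],[0,0,-0.03],[0,0,0],[0,0,0],[0,0,0],[0,0,0],[0,0,0]], "translation": [[0.81,0.2,0],[0.81,0.2,0],[0.81,0.2,0],[0.81,0.2,0],[0.81,0.2,0],[0,0,0.9],[0,0,0.9],[0,0,0.9],[0,0,0.9],[0,0,0]], "jaw": [0.05,0.05,0.05,0.05,0.05,0.05,0.05,0.05,0.05,0.05]}}

```text
clock: 18.6
position: [0.4508, -0.3039, 0.1123]
ee_rot: [0.619, 0.786, -0.0, -0.003]
ft_force: [-0.5, 0.2, -0.8]
grip_width: 0.15
grasp_force: 39.6
```

```bash
python3 plan.py .4525 -.305 .104 103.5 1
```

```text
pos [ 0.4508 -0.3039  0.1123] yaw 103.55 F [-0.5  0.2 -0.8] clk 18.6 rows 1
dr [-0.048, -0.056, 0.013]
trans [-0.06, 0.06, 0.33]
```

Request:
{"method": "jog_arm", "body": {"dr": [[0,0,0],[0,0,0],[0,0,0],[0,0,0],[0,0,0]], "translation": [[-0.03,0.04,0.2],[0,0,0.15],[0,0,0.1],[0,0,0.1],[0,0,0]], "jaw": [0.05,0.05,0.05,0.05,0.05]}}

```text
clock: 19.1
position: [0.4535, -0.3064, 0.1013]
ee_rot: [0.619, 0.785, -0.0, 0.0]
ft_force: [0.6, 0.4, -0.4]
grip_width: 0.157
grasp_force: 39.6
```

Request:
{"method": "jog_arm", "body": {"dr": [[0,0,0],[0,0,0],[0,0,0],[0,0,0]], "translation": [[0,0,0.08],[0,0,0.08],[0,0,0],[0,0,0]], "jaw": [0.05,0.05,0.05,0.05]}}

```text
clock: 19.5
position: [0.4536, -0.3064, 0.0973]
ee_rot: [0.619, 0.785, 0.0, 0.0]
ft_force: [-0.6, 0.1, -0.8]
grip_width: 0.154
grasp_force: 39.6
```

Request:
{"method": "jog_arm", "body": {"dr": [[0,0,0],[0,0,0],[0,0,0],[0,0,0],[0,0,0]], "translation": [[0.06,-0.03,0.08],[0,0,0.08],[0,0,0.06],[0,0,0],[0,0,0]], "jaw": [0.05,0.05,0.05,0.05,0.05]}}

```text
clock: 20.0
position: [0.4525, -0.3051, 0.0918]
ee_rot: [0.619, 0.785, -0.0, 0.0]
ft_force: [-0.0, 0.1, 0.6]
grip_width: 0.152
grasp_force: 39.6
```

Request:
{"method": "jog_arm", "body": {"dr": [[0,0,0],[0,0,0],[0,0,0],[0,0,0]], "translation": [[0,0,0.06],[0,0,0.05],[0,0,0],[0,0,0]], "jaw": [0.05,0.05,0.05,0.05]}}

```text
clock: 20.4
position: [0.4525, -0.3051, 0.0891]
ee_rot: [0.619, 0.785, 0.0, 0.0]
ft_force: [0.1, 0.0, -0.1]
grip_width: 0.153
grasp_force: 39.6
```

Request:
{"method": "jog_arm", "body": {"dr": [[0,0,0],[0,0,0],[0,0,0]], "translation": [[0,0,0.05],[0,0,0.04],[0,0,0]], "jaw": [0.05,0.05,0.05]}}

```text
clock: 20.7
position: [0.4527, -0.3052, 0.0882]
ee_rot: [0.619, 0.785, -0.0, 0.0]
ft_force: [-4.9, 3.7, 14.1]
grip_width: 0.155
grasp_force: 41.6
```

Request:
{"method": "jog_arm", "body": {"dr": [[0,0,0],[0,0,0],[0,0,0],[0,0,0],[0,0,0],[0,0,0],[0,0,0],[0,0,0],[0,0,0],[0,0,0]], "translation": [[0,0,0],[0,0,0],[0,0,0],[0,0,-0.3],[0,0,-1],[0,0,-1],[0,0,-1],[0,0,-1],[0,0,-1],[0,0,-0.5]], "jaw": [0.3,0.5,0.6,0.6,0.8,0.9,1,1,1,1]}}

```text
clock: 21.7
position: [0.4532, -0.3054, 0.2345]
ee_rot: [0.619, 0.785, 0.0, 0.002]
ft_force: [0.5, 0.4, -0.0]
grip_width: 0.998
grasp_force: 0.0
```

```bash
python3 plan.py .6385 -.1435 .235 75.3 10;python3 - <<'E'
from m import *
t=cam("top"); x,y=.4515,-.304
g=ortho(t,x,y,.082,.07,mm).max(2); print(rect(g<65,x,y))
cv2.imwrite("pics/c5.png",np.hstack([ortho(t,x,y,.082,.075,mm),ortho(cam("scene"),x+.005,y,.082,.075,mm)])[:,:,::-1])
E
```

```text
pos [ 0.4532 -0.3054  0.2345] yaw 103.5 F [ 0.5  0.4 -0. ] clk 21.7 rows 10
dr [0.004, 0.003, 0.705]
trans [[0.46, 0.87, -0.0], [0.5, 0.85, -0.0], [0.54, 0.82, -0.0], [0.58, 0.8, -0.0], [0.62, 0.77, -0.0], [0.66, 0.73, -0.0], [0.69, 0.7, -0.0], [0.72, 0.67, -0.0], [0.76, 0.63, -0.0], [0.79, 0.59, -0.0]]
([0.4608, -0.3162], [106.7, 121.2], 78.0)
```

Request:
{"method": "jog_arm", "body": {"dr": [[0,0,0.705],[0,0,0.705],[0,0,0.705],[0,0,0.705],[0,0,0.705],[0,0,0.705],[0,0,0.705],[0,0,0.705],[0,0,0.705],[0,0,0.705]], "translation": [[0.46,0.87,0],[0.5,0.85,0],[0.54,0.82,0],[0.58,0.8,0],[0.62,0.77,0],[0.66,0.73,0],[0.69,0.7,0],[0.72,0.67,0],[0.76,0.63,0],[0.79,0.59,0]], "jaw": [1,1,1,1,1,1,1,1,1,1]}}

```text
clock: 22.8
position: [0.638, -0.1421, 0.2299]
ee_rot: [0.792, 0.61, -0.001, -0.001]
ft_force: [-0.1, -0.8, 0.4]
grip_width: 1.001
grasp_force: 0.0
```

Request:
{"method": "jog_arm", "body": {"dr": [[0,0,0],[0,0,0],[0,0,0]], "translation": [[0,0,0],[0,0,0],[0,0,0]], "jaw": [1,1,1]}}

```text
clock: 23.1
position: [0.6371, -0.1439, 0.2309]
ee_rot: [0.792, 0.611, -0.001, -0.0]
ft_force: [0.5, -1.3, 0.0]
grip_width: 1.001
grasp_force: 0.0
```

```bash
python3 - <<'E'
from m import *
c=cam("wrist"); t=cam("top"); s=cam("scene"); x,y=.6385,-.1435
g=ortho(c,x,y,.106,.08,mm)
print("plate",rect(cv2.morphologyEx((g.max(2)<75).astype(np.uint8),cv2.MORPH_OPEN,np.ones((9,9))),x,y))
i=ortho(c,x,y,.130,.04,mm/2)
X,Y=.4515,-.304
a=ortho(t,X,Y,.082,.08,mm); b=ortho(s,X+.005,Y,.082,.08,mm)
cv2.imwrite("pics/w6.png",np.hstack([np.vstack([g,i]),np.vstack([a,b])])[:,:,::-1])
E
python3 plan.py .6385 -.1435 .235 75.3 1
```

```text
plate ([0.6391, -0.1444], [135.8, 62.5], 14.7)
pos [ 0.6373 -0.1439  0.2317] yaw 75.22 F [-0.3  0.4 -0.2] clk 23.25 rows 1
dr [-0.001, 0.008, -0.019]
trans [0.03, 0.04, -0.13]
```

View pics/w6.png

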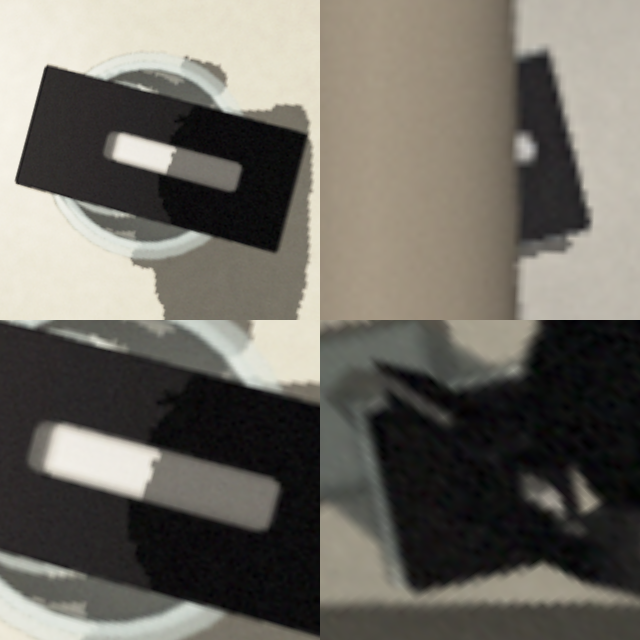

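The oblong lid is centred at (.639,-.144), with its ridge at 75.3°. The square lid looks seated at the jar's angle, though the arm hides part of it; I'll check it later.

Request:
{"method": "jog_arm", "body": {"dr": [[0,0,0],[0,0,0],[0,0,0],[0,0,0],[0,0,0],[0,0,0],[0,0,0],[0,0,0],[0,0,0]], "translation": [[0.02,0.07,0],[0,0,0.9],[0,0,0.9],[0,0,0.9],[0,0,0.9],[0,0,0.6],[0,0,0.4],[0,0,0.2],[0,0,0]], "jaw": [0.6,0.6,0.6,0.6,0.6,0.6,0.6,0.6,0.6]}}

```text
clock: 24.15
position: [0.6397, -0.1429, 0.1117]
ee_rot: [0.792, 0.611, -0.0, -0.0]
ft_force: [-0.5, 0.7, -0.1]
grip_width: 0.604
grasp_force: 0.0
```

Request:
{"method": "jog_arm", "body": {"dr": [[0,0,0],[0,0,0],[0,0,0],[0,0,0],[0,0,0],[0,0,0],[0,0,0],[0,0,0],[0,0,0]], "translation": [[0,0,0],[0,0,0],[0,0,0],[0,0,0],[0,0,0],[0,0,0],[0,0,0],[0,0,0],[0,0,0]], "jaw": [0.4,0.3,0.2,0.1,0.05,0.05,0.05,0.05,0.05]}}

```text
clock: 25.05
position: [0.64, -0.1429, 0.1124]
ee_rot: [0.792, 0.611, 0.0, 0.0]
ft_force: [-0.5, -0.7, 5.1]
grip_width: 0.152
grasp_force: 43.2
```

Request:
{"method": "jog_arm", "body": {"dr": [[0,0,0],[0,0,0],[0,0,0],[0,0,0],[0,0,0],[0,0,0],[0,0,0]], "translation": [[0,0,-0.2],[0,0,-0.5],[0,0,-1],[0,0,-1],[0,0,-1],[0,0,-0.4],[0,0,0]], "jaw": [0.05,0.05,0.05,0.05,0.05,0.05,0.05]}}

```text
clock: 25.75
position: [0.6403, -0.1429, 0.216]
ee_rot: [0.792, 0.611, 0.001, 0.001]
ft_force: [0.5, -0.2, -1.2]
grip_width: 0.151
grasp_force: 42.3
```

```bash
python3 plan.py .453 -.12 .21 98 9
```

```text
pos [ 0.6403 -0.1429  0.216 ] yaw 75.29 F [ 0.5 -0.2 -1.2] clk 25.75 rows 9
dr [0.004, 0.001, -0.631]
trans [[-0.11, -0.83, 0.02], [-0.08, -0.84, 0.02], [-0.04, -0.84, 0.03], [-0.0, -0.84, 0.03], [0.03, -0.84, 0.03], [0.07, -0.84, 0.03], [0.11, -0.83, 0.03], [0.14, -0.83, 0.03], [0.18, -0.82, 0.03]]
```

Request:
{"method": "jog_arm", "body": {"dr": [[0,0,-0.63],[0,0,-0.63],[0,0,-0.63],[0,0,-0.63],[0,0,-0.63],[0,0,-0.63],[0,0,-0.63],[0,0,-0.63],[0,0,-0.63],[0,0,0]], "translation": [[-0.11,-0.83,0.02],[-0.08,-0.84,0.02],[-0.04,-0.84,0.02],[0,-0.84,0.02],[0.03,-0.84,0.02],[0.07,-0.84,0.02],[0.11,-0.83,0.02],[0.14,-0.83,0.02],[0.18,-0.82,0.02],[0,0,0]], "jaw": [0.05,0.05,0.05,0.05,0.05,0.05,0.05,0.05,0.05,0.05]}}

```text
clock: 26.75
position: [0.4494, -0.1201, 0.2085]
ee_rot: [0.656, 0.755, -0.001, -0.001]
ft_force: [0.1, -0.1, -1.7]
grip_width: 0.15
grasp_force: 42.3
```

Request:
{"method": "jog_arm", "body": {"dr": [[0,0,0],[0,0,0]], "translation": [[0,0,0],[0,0,0]], "jaw": [0.05,0.05]}}

```text
clock: 26.95
position: [0.4523, -0.1201, 0.2093]
ee_rot: [0.656, 0.754, 0.0, -0.0]
ft_force: [0.2, 0.0, -1.6]
grip_width: 0.157
grasp_force: 42.3
```

```bash
python3 - <<'E'
from m import *
c=cam("wrist"); t=cam("top"); s=cam("scene")
im=ortho(c,.453,-.003,.064,.08,.4); a=ortho(t,.633,-.155,.088,.08,.4)
a2=ortho(t,.4515,-.304,.082,.08,.8); b=ortho(s,.4565,-.304,.082,.08,.8)
cv2.imwrite("pics/w7.png",np.vstack([np.hstack([im,a]),np.hstack([a2,b,np.zeros_like(b),np.zeros_like(b)])])[:,:,::-1])
E
python3 plan.py .453 -.003 .21 98 5
```

```text
pos [ 0.4523 -0.12    0.2095] yaw 97.97 F [ 0.2  0.1 -1.1] clk 27.1 rows 5
dr [-0.001, -0.002, -0.001]
trans [0.93, 0.14, -0.0]
```

View pics/w7.png

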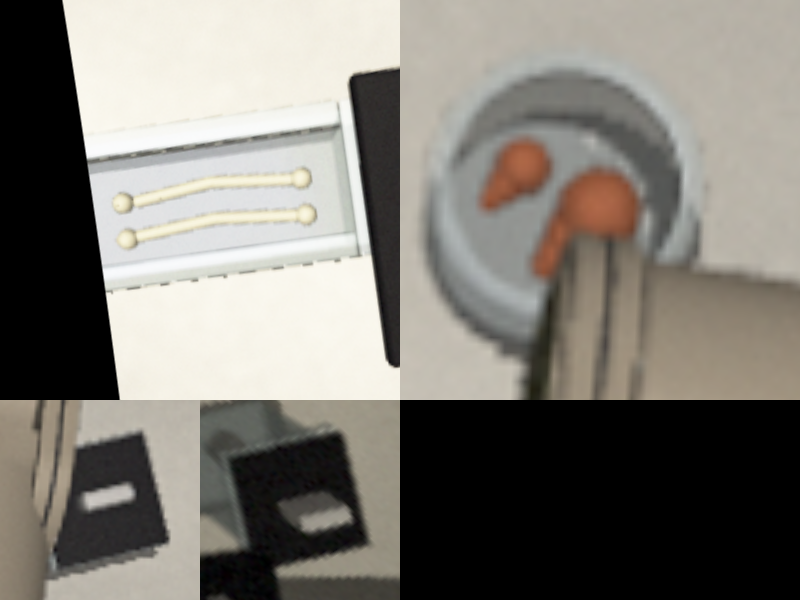

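The square lid sits squarely on its jar. The oblong jar lies at about 8°, but its left end is out of frame and the held lid overlaps its right end, so I'll back off and up and look again.

Request:
{"method": "jog_arm", "body": {"dr": [[0,0,0],[0,0,0],[0,0,0],[0,0,0]], "translation": [[-0.6,0,-0.9],[-0.6,0,-0.9],[0,0,-0.9],[0,0,0]], "jaw": [0.05,0.05,0.05,0.05]}}

```text
clock: 27.5
position: [0.4576, -0.1504, 0.2799]
ee_rot: [0.657, 0.754, 0.001, 0.002]
ft_force: [0.7, -0.5, -1.1]
grip_width: 0.153
grasp_force: 42.3
```

Request:
{"method": "jog_arm", "body": {"dr": [[0,0,0],[0,0,0]], "translation": [[0,0,0],[0,0,0]], "jaw": [0.05,0.05]}}

```text
clock: 27.7
position: [0.4558, -0.1495, 0.2762]
ee_rot: [0.656, 0.755, -0.0, -0.001]
ft_force: [-0.5, -0.3, -0.8]
grip_width: 0.153
grasp_force: 42.3
```

```bash
python3 - <<'E'
from m import *
c=cam("wrist"); t=cam("top")
cv2.imwrite("pics/w8.png",np.hstack([ortho(c,.453,-.003,.064,.08,.4),ortho(t,.453,-.003,.064,.08,.4)])[:,:,::-1])
E
python3 plan.py .453 -.003 .21 98 5
```

```text
pos [ 0.4557 -0.1495  0.2763] yaw 97.99 F [-0.3 -0.1 -0. ] clk 27.8 rows 5
dr [-0.004, -0.002, -0.0]
trans [1.16, 0.14, 0.53]
```

View pics/w8.png

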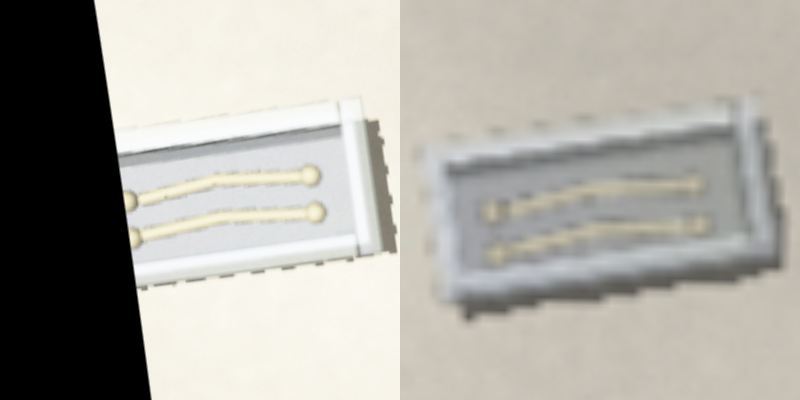

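Right flange corners are at (361,96) and (383,250), giving a width of about 62 mm and a centre at pixel (201,197). That puts the jar at (.454,-.0035), turned 98.1°, and the top view agrees.

```bash
python3 plan.py .4538 -.002 .2763 98.1 7
```

```text
pos [ 0.4557 -0.1495  0.2763] yaw 97.99 F [-0.3 -0.1 -0. ] clk 27.8 rows 7
dr [-0.003, -0.002, -0.004]
trans [0.84, 0.11, 0.0]
```

Request:
{"method": "jog_arm", "body": {"dr": [[0,0,0],[0,0,0],[0,0,0],[0,0,0],[0,0,0],[0,0,0],[0,0,0],[0,0,0],[0,0,0],[0,0,0]], "translation": [[0.84,0.11,0],[0.84,0.11,0],[0.84,0.11,0],[0.84,0.11,0],[0.84,0.11,0],[0.84,0.11,0],[0.84,0.11,0],[0,0,0.8],[0,0,0.8],[0,0,0.8]], "jaw": [0.05,0.05,0.05,0.05,0.05,0.05,0.05,0.05,0.05,0.05]}}

```text
clock: 28.8
position: [0.4544, -0.0013, 0.2161]
ee_rot: [0.656, 0.755, -0.0, -0.0]
ft_force: [0.6, 0.5, -1.3]
grip_width: 0.153
grasp_force: 42.3
```

Request:
{"method": "jog_arm", "body": {"dr": [[0,0,0],[0,0,0],[0,0,0],[0,0,0],[0,0,0],[0,0,0],[0,0,0]], "translation": [[0,0,0.8],[0,0,0.8],[0,0,0.8],[0,0,0.8],[0,0,0.8],[0,0,0],[0,0,0]], "jaw": [0.05,0.05,0.05,0.05,0.05,0.05,0.05]}}

```text
clock: 29.5
position: [0.4546, -0.0014, 0.1174]
ee_rot: [0.656, 0.755, -0.0, -0.0]
ft_force: [0.5, 0.9, -0.8]
grip_width: 0.149
grasp_force: 42.2
```

```bash
python3 plan.py .4538 -.002 .095 98.1 1
```

```text
pos [ 0.4546 -0.0014  0.1174] yaw 97.99 F [ 0.5  0.9 -0.8] clk 29.5 rows 1
dr [-0.01, -0.006, -0.027]
trans [-0.02, -0.03, 0.9]
```

Request:
{"method": "jog_arm", "body": {"dr": [[0,0,-0.03],[0,0,0],[0,0,0],[0,0,0],[0,0,0],[0,0,0],[0,0,0]], "translation": [[-0.02,-0.03,0.4],[0,0,0.4],[0,0,0.2],[0,0,0.1],[0,0,0.1],[0,0,0.06],[0,0,0]], "jaw": [0.05,0.05,0.05,0.05,0.05,0.05,0.05]}}

```text
clock: 30.2
position: [0.4541, -0.0021, 0.0858]
ee_rot: [0.655, 0.755, 0.0, 0.0]
ft_force: [-0.5, -0.5, -0.6]
grip_width: 0.155
grasp_force: 42.3
```

Request:
{"method": "jog_arm", "body": {"dr": [[0,0,0],[0,0,0],[0,0,0],[0,0,0]], "translation": [[0,0,0.1],[0,0,0.06],[0,0,0],[0,0,0]], "jaw": [0.05,0.05,0.05,0.05]}}

```text
clock: 30.6
position: [0.4541, -0.0021, 0.0818]
ee_rot: [0.655, 0.755, -0.0, 0.0]
ft_force: [0.4, -0.1, -0.8]
grip_width: 0.157
grasp_force: 42.3
```

Below the rim height with no contact, so it is going in.

Request:
{"method": "jog_arm", "body": {"dr": [[0,0,0],[0,0,0],[0,0,0],[0,0,0],[0,0,0]], "translation": [[0,0,0.07],[0,0,0.06],[0,0,0.05],[0,0,0],[0,0,0]], "jaw": [0.05,0.05,0.05,0.05,0.05]}}

```text
clock: 31.1
position: [0.4541, -0.0021, 0.0773]
ee_rot: [0.655, 0.755, -0.0, -0.0]
ft_force: [0.4, 0.6, -0.3]
grip_width: 0.151
grasp_force: 42.3
```

Request:
{"method": "jog_arm", "body": {"dr": [[0,0,0],[0,0,0],[0,0,0]], "translation": [[0,0,0.05],[0,0,0.03],[0,0,0]], "jaw": [0.05,0.05,0.05]}}

```text
clock: 31.4
position: [0.4544, -0.0021, 0.0762]
ee_rot: [0.655, 0.755, -0.0, 0.0]
ft_force: [-4.5, 0.0, 13.4]
grip_width: 0.153
grasp_force: 44.2
```

Request:
{"method": "jog_arm", "body": {"dr": [[0,0,0],[0,0,0],[0,0,0],[0,0,0],[0,0,0],[0,0,0],[0,0,0],[0,0,0],[0,0,0],[0,0,0]], "translation": [[0,0,0],[0,0,0],[0,0,0],[0,0,-0.3],[0,0,-1],[0,0,-1],[0,0,-1],[0,0,-1],[0,0,-0.5],[0,0,0]], "jaw": [0.3,0.5,0.6,0.6,0.8,0.9,1,1,1,1]}}

```text
clock: 32.4
position: [0.455, -0.0021, 0.1968]
ee_rot: [0.655, 0.755, 0.001, 0.001]
ft_force: [-0.5, -0.4, -0.8]
grip_width: 0.997
grasp_force: 0.0
```

```bash
python3 plan.py .62 .1695 .195 98 10;
```

```text
pos [ 0.455  -0.0021  0.1968] yaw 98.09 F [-0.5 -0.4 -0.8] clk 32.4 rows 10
dr [0.004, 0.002, 0.002]
trans [0.59, 0.75, 0.01]
```

Request:
{"method": "jog_arm", "body": {"dr": [[0,0,0],[0,0,0],[0,0,0],[0,0,0],[0,0,0],[0,0,0],[0,0,0],[0,0,0],[0,0,0],[0,0,0]], "translation": [[0.59,0.75,0],[0.59,0.75,0],[0.59,0.75,0],[0.59,0.75,0],[0.59,0.75,0],[0.59,0.75,0],[0.59,0.75,0],[0.59,0.75,0],[0.59,0.75,0],[0.59,0.75,0]], "jaw": [1,1,1,1,1,1,1,1,1,1]}}

```text
clock: 33.4
position: [0.619, 0.1709, 0.1932]
ee_rot: [0.655, 0.755, -0.001, -0.001]
ft_force: [-0.6, 0.5, 0.4]
grip_width: 1.002
grasp_force: 0.0
```

Request:
{"method": "jog_arm", "body": {"dr": [[0,0,0],[0,0,0]], "translation": [[0,0,0],[0,0,0]], "jaw": [1,1]}}

```text
clock: 33.6
position: [0.6183, 0.1705, 0.1935]
ee_rot: [0.655, 0.756, -0.001, -0.001]
ft_force: [-0.3, 0.1, -0.1]
grip_width: 1.002
grasp_force: 0.0
```

```bash
python3 - <<'E'
from m import *
c=cam("wrist"); t=cam("top"); s=cam("scene")
a=[ortho(c,.62,.17,.051,.07,.5),ortho(t,.453,-.003,.07,.08,.4),ortho(s,.458,-.001,.07,.08,.4),ortho(t,.63,-.155,.088,.07,.35)]
f=[cv2.resize(i,(390,390)) for i in a[:2]]; h=[cv2.resize(i,(390,390))[95:300] for i in a[2:]]
h=[cv2.resize(a[2],(200,200)),cv2.resize(a[3],(580,580))[290-100:290+100]]
cv2.imwrite("pics/w9.png",np.vstack([np.hstack(f),np.hstack(h)])[:,:,::-1])
# round jar outer circle, top cam
j=ortho(t,.633,-.155,.088,.08,.5); g=cv2.GaussianBlur(cv2.cvtColor(j,cv2.COLOR_RGB2GRAY),(5,5),0)
for r0,r1 in((108,116),(88,96)):
    k=cv2.HoughCircles(g,cv2.HOUGH_GRADIENT,1,50,param1=60,param2=12,minRadius=r0,maxRadius=r1)
    print(None if k is None else [(.633-(v[1]-159.5)*.0005,-.155-(v[0]-159.5)*.0005,v[2]*.5) for v in k[0][:3]])
E
python3 plan.py .62 .1695 .195 98 1
```

```text
[(np.float32(0.6225), np.float32(-0.1405), np.float32(56.6))]
[(np.float32(0.637), np.float32(-0.141), np.float32(47.15))]
pos [0.6186 0.1693 0.1948] yaw 98.05 F [-1.2  0.1  0.4] clk 33.75 rows 1
dr [-0.01, 0.011, 0.011]
trans [0.0, 0.06, -0.01]
```

View pics/w9.png

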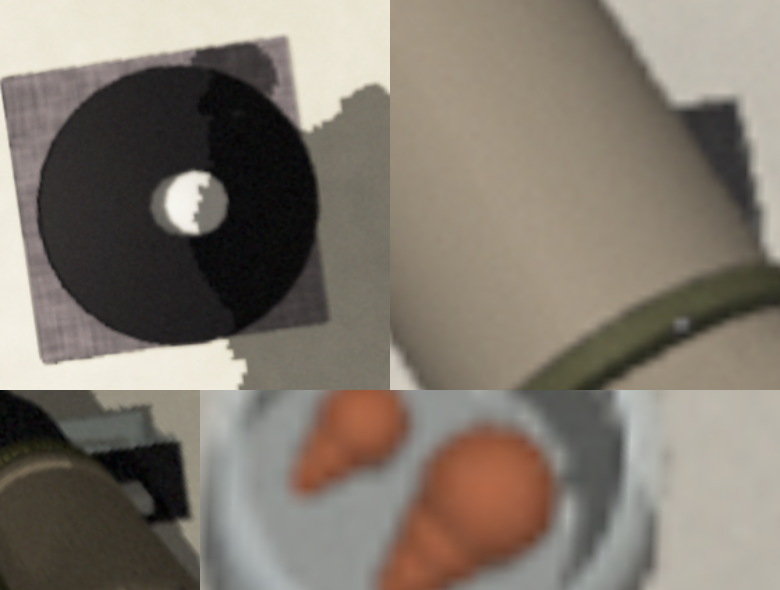

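The round lid is intact and centred on the mat, with the knob at (195,203).

Request:
{"method": "jog_arm", "body": {"dr": [[0,0,0],[0,0,0],[0,0,0],[0,0,0],[0,0,0],[0,0,0],[0,0,0],[0,0,0],[0,0,0],[0,0,0]], "translation": [[0,0.05,0.9],[0,0,0.9],[0,0,0.9],[0,0,0.9],[0,0,0.9],[0,0,0.9],[0,0,0.5],[0,0,0.3],[0,0,0.2],[0,0,0]], "jaw": [0.7,0.7,0.7,0.7,0.7,0.7,0.7,0.7,0.7,0.7]}}

```text
clock: 34.75
position: [0.6203, 0.1703, 0.0354]
ee_rot: [0.656, 0.755, 0.0, 0.0]
ft_force: [-0.5, -0.6, -0.0]
grip_width: 0.704
grasp_force: 0.0
```

Request:
{"method": "jog_arm", "body": {"dr": [[0,0,0],[0,0,0],[0,0,0],[0,0,0],[0,0,0],[0,0,0],[0,0,0],[0,0,0],[0,0,0]], "translation": [[0,0,0],[0,0,0],[0,0,0],[0,0,0],[0,0,0],[0,0,0],[0,0,0],[0,0,0],[0,0,0]], "jaw": [0.5,0.4,0.3,0.2,0.1,0.1,0.1,0.1,0.1]}}

```text
clock: 35.65
position: [0.6204, 0.1706, 0.036]
ee_rot: [0.655, 0.755, 0.0, 0.0]
ft_force: [-2.2, -0.8, 5.8]
grip_width: 0.265
grasp_force: 39.1
```

Request:
{"method": "jog_arm", "body": {"dr": [[0,0,0],[0,0,0],[0,0,0],[0,0,0],[0,0,0],[0,0,0],[0,0,0],[0,0,0],[0,0,0],[0,0,0]], "translation": [[0,0,-0.2],[0,0,-0.5],[0,0,-1],[0,0,-1],[0,0,-1],[0,0,-1],[0,0,-1],[0,0,-1],[0,0,-0.5],[0,0,0]], "jaw": [0.1,0.1,0.1,0.1,0.1,0.1,0.1,0.1,0.1,0.1]}}

```text
clock: 36.65
position: [0.6209, 0.1709, 0.2175]
ee_rot: [0.655, 0.755, 0.001, 0.001]
ft_force: [-0.2, 0.6, -1.1]
grip_width: 0.263
grasp_force: 39.3
```

```bash
python3 plan.py .639 -.255 .215 98 18
```

```text
pos [0.6209 0.1709 0.2175] yaw 98.1 F [-0.2  0.6 -1.1] clk 36.65 rows 18
dr [0.003, -0.0, 0.001]
trans [-0.94, -0.09, 0.0]
```

Request:
{"method": "jog_arm", "body": {"dr": [[0,0,0],[0,0,0],[0,0,0],[0,0,0],[0,0,0],[0,0,0],[0,0,0],[0,0,0],[0,0,0],[0,0,0]], "translation": [[-0.94,-0.09,0],[-0.94,-0.09,0],[-0.94,-0.09,0],[-0.94,-0.09,0],[-0.94,-0.09,0],[-0.94,-0.09,0],[-0.94,-0.09,0],[-0.94,-0.09,0],[-0.94,-0.09,0],[-0.94,-0.09,0]], "jaw": [0.1,0.1,0.1,0.1,0.1,0.1,0.1,0.1,0.1,0.1]}}

```text
clock: 37.65
position: [0.6303, -0.0664, 0.2136]
ee_rot: [0.655, 0.755, -0.001, -0.001]
ft_force: [-0.2, -0.3, -2.3]
grip_width: 0.261
grasp_force: 39.4
```

Request:
{"method": "jog_arm", "body": {"dr": [[0,0,0],[0,0,0],[0,0,0],[0,0,0],[0,0,0],[0,0,0],[0,0,0],[0,0,0],[0,0,0],[0,0,0]], "translation": [[-0.94,-0.09,0],[-0.94,-0.09,0],[-0.94,-0.09,0],[-0.94,-0.09,0],[-0.94,-0.09,0],[-0.94,-0.09,0],[-0.94,-0.09,0],[-0.94,-0.09,0],[0,0,0],[0,0,0]], "jaw": [0.1,0.1,0.1,0.1,0.1,0.1,0.1,0.1,0.1,0.1]}}

```text
clock: 38.65
position: [0.639, -0.2542, 0.2136]
ee_rot: [0.656, 0.755, -0.0, -0.001]
ft_force: [0.4, 1.2, -2.2]
grip_width: 0.262
grasp_force: 39.4
```

```bash
python3 - <<'E'
from m import *
c=cam("wrist"); t=cam("top"); s=cam("scene")
w=ortho(c,.6385,-.142,.088,.08,.4)
cv2.imwrite("pics/w10.png",np.hstack([w,np.vstack([cv2.resize(ortho(t,.453,-.003,.07,.1,.5),(300,300))[50:250],cv2.resize(ortho(s,.458,-.001,.07,.1,.5),(300,300))[50:250]])])[:,:,::-1])
E
python3 plan.py .6395 -.142 .215 98
```

```text
pos [ 0.6397 -0.2526  0.2148] yaw 98.19 F [ 0.1 -0.2 -1.2] clk 38.8 rows 5
dr [-0.001, -0.002, 0.01]
trans [0.88, 0.12, -0.0]
```

View pics/w10.png

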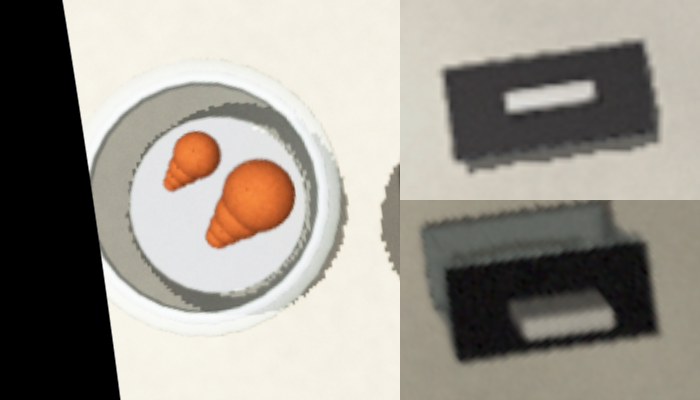

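The oblong lid sits flush on its jar. The round jar's rim spans rows 58–336 with its right edge at 341, so its centre is (.6395,-.1425).

Request:
{"method": "jog_arm", "body": {"dr": [[0,0,0],[0,0,0],[0,0,0],[0,0,0],[0,0,0],[0,0,0],[0,0,0],[0,0,0],[0,0,0]], "translation": [[0.87,0.12,0],[0.87,0.12,0],[0.87,0.12,0],[0.87,0.12,0],[0.87,0.12,0],[0,0,0.9],[0,0,0.9],[0,0,0.9],[0,0,0]], "jaw": [0.1,0.1,0.1,0.1,0.1,0.1,0.1,0.1,0.1]}}

```text
clock: 39.7
position: [0.6373, -0.1432, 0.1446]
ee_rot: [0.655, 0.756, -0.001, -0.002]
ft_force: [-0.6, -0.2, -2.3]
grip_width: 0.262
grasp_force: 39.4
```

Request:
{"method": "jog_arm", "body": {"dr": [[0,0,0],[0,0,0],[0,0,0],[0,0,0],[0,0,0]], "translation": [[0,0,0.4],[0,0,0.3],[0,0,0.1],[0,0,0],[0,0,0]], "jaw": [0.1,0.1,0.1,0.1,0.1]}}

```text
clock: 40.2
position: [0.6395, -0.1443, 0.1283]
ee_rot: [0.655, 0.755, 0.0, 0.0]
ft_force: [-0.4, -0.8, -1.1]
grip_width: 0.26
grasp_force: 39.4
```

```bash
python3 plan.py .6395 -.1425 .113 98 1
```

```text
pos [ 0.6395 -0.1443  0.1283] yaw 98.09 F [-0.4 -0.8 -1.1] clk 40.2 rows 1
dr [0.01, 0.004, 0.023]
trans [0.07, 0.01, 0.61]
```

Request:
{"method": "jog_arm", "body": {"dr": [[0,0,0],[0,0,0],[0,0,0],[0,0,0],[0,0,0],[0,0,0],[0,0,0]], "translation": [[0.06,0.01,0.2],[0,0,0.2],[0,0,0.1],[0,0,0.1],[0,0,0.06],[0,0,0],[0,0,0]], "jaw": [0.1,0.1,0.1,0.1,0.1,0.1,0.1]}}

```text
clock: 40.9
position: [0.6393, -0.1428, 0.1114]
ee_rot: [0.655, 0.755, 0.0, 0.0]
ft_force: [0.4, 0.3, -1.3]
grip_width: 0.258
grasp_force: 39.4
```

Request:
{"method": "jog_arm", "body": {"dr": [[0,0,0],[0,0,0],[0,0,0],[0,0,0],[0,0,0]], "translation": [[0,0,0.06],[0,0,0.06],[0,0,0.05],[0,0,0],[0,0,0]], "jaw": [0.1,0.1,0.1,0.1,0.1]}}

```text
clock: 41.4
position: [0.6392, -0.1427, 0.107]
ee_rot: [0.655, 0.755, -0.0, -0.0]
ft_force: [-0.8, -0.3, -1.1]
grip_width: 0.258
grasp_force: 39.4
```

Request:
{"method": "jog_arm", "body": {"dr": [[0,0,0],[0,0,0],[0,0,0],[0,0,0]], "translation": [[0,0,0.06],[0,0,0.06],[0,0,0],[0,0,0]], "jaw": [0.1,0.1,0.1,0.1]}}

```text
clock: 41.8
position: [0.6392, -0.1427, 0.104]
ee_rot: [0.655, 0.755, -0.0, -0.0]
ft_force: [0.4, -0.9, -1.7]
grip_width: 0.262
grasp_force: 39.4
```

Request:
{"method": "jog_arm", "body": {"dr": [[0,0,0],[0,0,0],[0,0,0]], "translation": [[0,0,0.05],[0,0,0],[0,0,0]], "jaw": [0.1,0.1,0.1]}}

```text
clock: 42.1
position: [0.6394, -0.1427, 0.1031]
ee_rot: [0.655, 0.755, 0.0, 0.0]
ft_force: [0.1, 0.4, 0.7]
grip_width: 0.262
grasp_force: 39.7
```

Request:
{"method": "jog_arm", "body": {"dr": [[0,0,0],[0,0,0]], "translation": [[0,0,0.04],[0,0,0]], "jaw": [0.1,0.1]}}

```text
clock: 42.3
position: [0.6394, -0.1427, 0.103]
ee_rot: [0.655, 0.755, 0.0, 0.0]
ft_force: [-4.1, -0.0, 8.8]
grip_width: 0.263
grasp_force: 40.5
```

Home at the expected height. Releasing, rising and moving clear.

Request:
{"method": "jog_arm", "body": {"dr": [[0,0,0],[0,0,0],[0,0,0],[0,0,0],[0,0,0],[0,0,0],[0,0,0],[0,0,0],[0,0,0],[0,0,0]], "translation": [[0,0,0],[0,0,0],[0,0,0],[0,0,-0.3],[0,0,-1],[0,0,-1],[0,0,-1],[0,0,-1],[0,0,-1],[0,0,-1]], "jaw": [0.4,0.6,0.7,0.7,0.8,0.9,1,1,1,1]}}

```text
clock: 43.3
position: [0.6392, -0.1427, 0.261]
ee_rot: [0.655, 0.755, 0.0, 0.0]
ft_force: [0.4, 1.3, -0.9]
grip_width: 1.0
grasp_force: 0.0
```

Request:
{"method": "jog_arm", "body": {"dr": [[0,0,0],[0,0,0],[0,0,0],[0,0,0],[0,0,0],[0,0,0],[0,0,0],[0,0,0],[0,0,0],[0,0,0]], "translation": [[0.9,0,0],[0.9,0,0],[0.9,0,0],[0.9,0,0],[0.9,0,0],[0.9,0,0],[0.9,0,0],[0.9,0,0],[0,0,0],[0,0,0]], "jaw": [1,1,1,1,1,1,1,1,1,1]}}

```text
clock: 44.3
position: [0.6139, 0.0356, 0.2598]
ee_rot: [0.655, 0.756, 0.0, 0.0]
ft_force: [0.3, -1.3, -1.1]
grip_width: 1.001
grasp_force: 0.0
```

```bash
python3 - <<'E'
from m import *
t=cam("top"); s=cam("scene")
a=t["color"][80:260,150:510]; b=s["color"][80:330,80:520]
cv2.imwrite("pics/f.png",np.vstack([cv2.resize(a,(600,300)),cv2.resize(b,(528,300),interpolation=cv2.INTER_CUBIC) if 0 else cv2.copyMakeBorder(cv2.resize(b,(528,300)),0,0,0,72,0)])[:,:,::-1])
E
```

```text
(no output)
```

View pics/f.png

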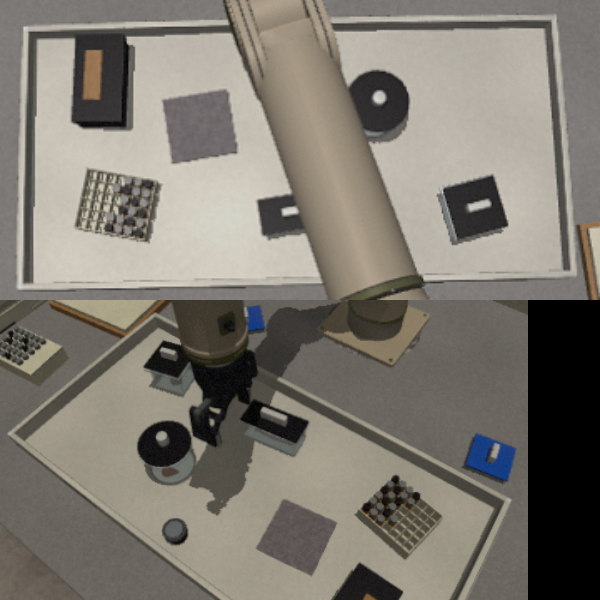

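All three lids look flat on their own jars: the round lid at (380,103), the oblong at (285,213) and the square at (475,208). The mat is empty, the bystanders look undisturbed, and the arm is clear. Handing in.

```bash
python3 -c "
from workcell import manip
print(manip.hand_in())"
```

```text
the job is handed in; nothing more can be done
None
```

The job is handed in at about 44 s on the clock: in the final pictures all three lids lie flat on their own jars and the vial box, black box and loupe look undisturbed; no verdict came back.

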